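# Heft the polishing-compound tins: full ones to the caddy, empties to the returns tray

## Task

The three sealed tins of polishing compound lying on the bench look alike, so lift each one and feel whether it is full or used up. Stand every full tin on its base, knob up, right down in a bay of the wooden caddy, one to a bay, and lay every empty one flat on the floor of the low metal returns tray. Set the tins down rather than drop them, and leave the hammer, the tin of scrap and the dish of beads where they are.

Things in the scene. Friction and masses are not known exactly. Their poses are not given: they have to be found in the camera images.
- tin_1: sealed dark steel tin with pale slip lid, 104 mm long, 50 wide, 34 thick, with a square dark wooden knob (22 x 22, 20 mm long) on the middle of its lid end. Starts lying on a broad face. Origin: middle of that face. x runs from base to lid (base at x = -52, lid end +52, knob tip +72 mm), y across the width, z through the thickness (0 to 34 mm). Stood on its base, x points up. Steel shell, may be gripped firmly
- tin_2: second tin, outwardly the same as tin_1, same axes. Of these three tins a full one holds a solid cake in its middle and weighs 0.37 to 0.47 kg in all, a used-up one about 0.13 kg; which are full cannot be seen and does not follow from their names or places
- tin_3: third tin, outwardly the same as tin_1, same axes; see tin_2 for the weights
- caddy: wooden caddy fixed to the bench, open on top, 156 (x) x 72 (y) x 104 mm high, walls and floor 6 mm; origin: middle of its underside. Two dividers make three bays centred at x = -50, 0, +50 mm, each 44 (x) by 60 mm (y) inside, 98 deep. A tin stands in a bay with its width along the caddy's y, 5 mm spare all round, its lid end only 6 mm above the rim: only the knob can then be held
- tray: low sheet-metal returns tray fixed to the bench, 210 (x) x 155 (y) mm outside, rim 14 mm high (17 mm with its rolled edge), walls and floor 3 mm; origin: middle of its underside. Tins lie in it side by side with their length along its y
- brass_hammer: small brass-headed hammer, 200 mm long, 20 mm high, lying loose in front of the tins; origin under its middle, y along its shaft; to be left alone
- scrap_tin: open round tin of scrap wire, 82 mm across, 18 mm high, loose, behind the tins; origin under its middle; to be left alone
- bead_dish: clear round dish of beads, 64 mm across, 12 mm high, loose, behind the tins; origin under its middle; to be left alone

How it is judged (in metres and radians):
At the end, for the whole second after the job is handed in: every full tin stands in a caddy bay, knob up, within 7 degrees of upright, its base on the bay's floor (its middle 52 to 64 mm above the bench); every empty one lies within 7 degrees of flat on the tray's floor; all at rest. Full means bearing down with over 2.4 N (((angle between tin_1's own x axis and vertical below 0.12 rad and height (world z) of tin_1 between 0.052 and 0.064 m and x of tin_1 in the frame of caddy between -0.085 and 0.085 m and y of tin_1 in the frame of caddy between -0.032 and 0.032 m and contact force between tin_1 and caddy above 2.4 N) or (angle between tin_1's own z axis and vertical below 0.12 rad and height (world z) of tin_1 below 0.008 m and x of tin_1 in the frame of tray between -0.085 and 0.085 m and y of tin_1 in the frame of tray between -0.06 and 0.06 m and contact force between tin_1 and tray between 0.4 and 2.4 N) or (angle between tin_1's own z axis and vertical above 3.02 rad and height (world z) of tin_1 between 0.032 and 0.042 m and x of tin_1 in the frame of tray between -0.085 and 0.085 m and y of tin_1 in the frame of tray between -0.06 and 0.06 m and contact force between tin_1 and tray between 0.4 and 2.4 N)) and linear speed of each of tin_1, tin_2, tin_3 below 0.02 m/s and angular speed of each of tin_1, tin_2, tin_3 below 0.2 rad/s and ((angle between tin_2's own x axis and vertical below 0.12 rad and height (world z) of tin_2 between 0.052 and 0.064 m and x of tin_2 in the frame of caddy between -0.085 and 0.085 m and y of tin_2 in the frame of caddy between -0.032 and 0.032 m and contact force between tin_2 and caddy above 2.4 N) or (angle between tin_2's own z axis and vertical below 0.12 rad and height (world z) of tin_2 below 0.008 m and x of tin_2 in the frame of tray between -0.085 and 0.085 m and y of tin_2 in the frame of tray between -0.06 and 0.06 m and contact force between tin_2 and tray between 0.4 and 2.4 N) or (angle between tin_2's own z axis and vertical above 3.02 rad and height (world z) of tin_2 between 0.032 and 0.042 m and x of tin_2 in the frame of tray between -0.085 and 0.085 m and y of tin_2 in the frame of tray between -0.06 and 0.06 m and contact force between tin_2 and tray between 0.4 and 2.4 N)) and ((angle between tin_3's own x axis and vertical below 0.12 rad and height (world z) of tin_3 between 0.052 and 0.064 m and x of tin_3 in the frame of caddy between -0.085 and 0.085 m and y of tin_3 in the frame of caddy between -0.032 and 0.032 m and contact force between tin_3 and caddy above 2.4 N) or (angle between tin_3's own z axis and vertical below 0.12 rad and height (world z) of tin_3 below 0.008 m and x of tin_3 in the frame of tray between -0.085 and 0.085 m and y of tin_3 in the frame of tray between -0.06 and 0.06 m and contact force between tin_3 and tray between 0.4 and 2.4 N) or (angle between tin_3's own z axis and vertical above 3.02 rad and height (world z) of tin_3 between 0.032 and 0.042 m and x of tin_3 in the frame of tray between -0.085 and 0.085 m and y of tin_3 in the frame of tray between -0.06 and 0.06 m and contact force between tin_3 and tray between 0.4 and 2.4 N))); the robot touches nothing.
It fails at once if the hammer, the tin of scrap or the dish of beads is shifted by more than 30 mm (distance of any of brass_hammer, scrap_tin, bead_dish from where it was at the start of the episode above 0.03 m).
It fails at once if a tin is dropped (moves faster than 0.8 m/s while the fingers do not hold it) ((linear speed of tin_1 above 0.8 m/s and contact force between tin_1 and the fingers below 0.3 N) or (linear speed of tin_2 above 0.8 m/s and contact force between tin_2 and the fingers below 0.3 N) or (linear speed of tin_3 above 0.8 m/s and contact force between tin_3 and the fingers below 0.3 N)).
It also fails if it takes over 72 s, if anything falls off the work surface, if the arm or the gripper's body presses on something with over 40 N, if the wrist force passes 120 N, or if a joint passes its speed limit or range.

## Robot

A 6-joint arm with a two-finger parallel gripper is mounted at the origin on a cart in front of the work surface, level with it; the furniture and walls round the work are solid. World frame = base frame: x ahead of the robot, y to its left, z up, the work surface at z = 0. Lengths are in mm, angles in rad, forces in N, time in s.
With the tool pointing down it reaches from about 400 to 925 mm from the base axis. Payload 12.5 kg.
Tool frame: the origin (TCP) lies at the very end of the fingers, on their centre line; the grasp point (between the pads) lies 19 mm behind it; z points along the fingers, y is the direction in which the jaws open and shut (so a half turn about z gives the same grasp; the last joint's range is limited). The gripper opens to 95 mm and grips with 3 to 60 N. Pads are 20 mm wide; open, the fingers measure 119 mm over their backs; the gripper's body (75 mm by 180 mm) begins 59 mm behind the grasp point.
Start: joints at [1.104, 0.491, 1.559, -0, 1.092, -0.106], TCP at [220.624, 584.784, 214.661] pointing down, gripper open.
Joint ranges: [-3.1, 3.1], [-0.84, 2.19], [0.05, 2.79], [-1.13, 4.28], [0.06, 2.93], [-2.69, 2.69]. Speed limits (rad/s): [2.22, 2.22, 2.79, 3.14, 3.14, 3.14].

## Interface

Orientations are given as [roll, pitch, yaw] about the fixed x, y, z axes, in that order (R = Rz(yaw) Ry(pitch) Rx(roll)).
In Python, from cell import env gives the robot as it stands.
- The arm moves only by the shell command python3 -m pendant 'ROWS'. ROWS is JSON, a list that holds one entry, the list of rows, each a list of 5 numbers: the opening, from 0 (shut) to 1 (fully open), then the shift along the tool's x, y, z in m, then the turn about the tool's z in rad. A call has exactly 8 rows; each row is the pose to reach, as a shift and turn from the pose commanded when the call began, along the tool's axes at that moment; what a row does not reach only later rows make up. A row lasts 1/10 s, in which the tool goes at most 50 mm and 8.59 degrees, less where a joint would pass 70% of its speed; a pose out of reach is approached as far as the arm can. A call with a gripper value outside its range is refused whole. The fingers move at their own pace and stop on an object; the grip force is fixed at half the most. Time passes only in rows, so rows that repeat a pose let the fingers close, or fill a call up. It gives the time, the measured TCP pose, the force and the opening at its end, in the units of the state.
- env.state(): the state, without advancing time (a new reading comes with each control period).
- env.read_camera(name): name is "side" or "top"; returns a dict with "image" (420x560x3 uint8, blue, green, red), "range_z" (420x560 float32, mm along the optical axis (not along the pixel's ray), 0 where there is no reading), "fx", "fy", "cx", "cy" (pixels), "rvec" (rotation vector, rad) and "tvec" (3), from world to camera coordinates, as OpenCV has them. Camera axes: x right, y down, z forward; pixel columns grow to the right and rows downward; lengths in mm; the calibration is good to about 2 mm. A picture is of the moment at which its call begins.
- env.job_done(): hands the job in, once; it reports no verdict.
The state is a dict: "t": time; "joints": joint angles; "qvel": joint speeds; "tau": joint torques, N m; "eef_pos": TCP position; "tcp_rot": TCP orientation; "ft_force": force on the tool from outside, world axes, zero at the start; "moment": the same for the moment, N m; "opening": opening from 0.0 (shut) to 1.0 (fully open).
Only numpy, scipy, OpenCV 4.12 (cv2) and the standard library are available. Lean on these libraries where they do the work, as an engineer would, in place of code of your own. Each camera call takes 0.05 s, during which the arm holds its last target. There are 200 camera calls.

## Working session

There is one attempt and no reset: what is moved stays moved. The work goes in short steps, Python scripts to look and compute and a shell command to move; the robot and the scene stay as the last step left them, time stands still between calls to the robot, and variables do not carry over. Pictures are saved under pics/ and viewed, about 8 in all and at most 12, crops included, and the job is handed in when it is done.

```bash
ls; mkdir -p pics
cat > h.py <<'E'
import numpy as np, cv2
from cell import env
def cam(n):
    d=env.read_camera(n); R=cv2.Rodrigues(np.array(d["rvec"],float))[0]; t=np.array(d["tvec"],float).ravel()
    return d,R,t
def world(d,R,t):
    z=d["range_z"].astype(float); v,u=np.indices(z.shape)
    P=np.stack([(u-d["cx"])/d["fx"]*z,(v-d["cy"])/d["fy"]*z,z],-1)
    W=(P-t)@R; W[z<=0]=np.nan
    return W
def ray(d,R,t,u,v,h):
    c=-R.T@t; r=R.T@np.array([(u-d["cx"])/d["fx"],(v-d["cy"])/d["fy"],1]); return c+r*(h-c[2])/r[2]
E
python3 - <<'E'
from h import *
a=[cam(n) for n in("side","top")]
for n,(d,R,t) in zip(("side","top"),a):
    cv2.imwrite(f"pics/{n}0.png",d["image"]); print(n,-R.T@t,d["fx"]); np.save(f"/tmp/{n}W.npy",world(d,R,t))
print(env.state())
E
```

```text
pics
side [578.58202275 263.03354143 808.04736214] 385.52888645564667
top [ 357.57295023 -130.69318621 1189.31802739] 492.83191596151556
{'t': 0.1, 'joints': array([ 1.10439690e+00,  4.91511074e-01,  1.55940389e+00, -1.57504703e-05,
        1.09166958e+00, -1.05564046e-01]), 'qvel': array([ 0.00105837, -0.00225763, -0.00262859,  0.00035561,  0.00092852,
        0.00070613]), 'tau': array([ 3.20019666e-03, -6.13625336e+01, -2.58607525e+01,  6.94468338e-02,
        4.70595877e-02, -3.44924081e-05]), 'eef_pos': array([220.52429819, 584.57340961, 214.1075531 ]), 'tcp_rot': array([-3.14060482e+00, -9.06213165e-05,  2.78076450e+00]), 'ft_force': array([-0.32277566, -0.19993091, -0.71743007]), 'moment': array([-0.04411081, -0.05188911, -0.01700721]), 'opening': 0.9979512674511707}
```

View pics/side0.png

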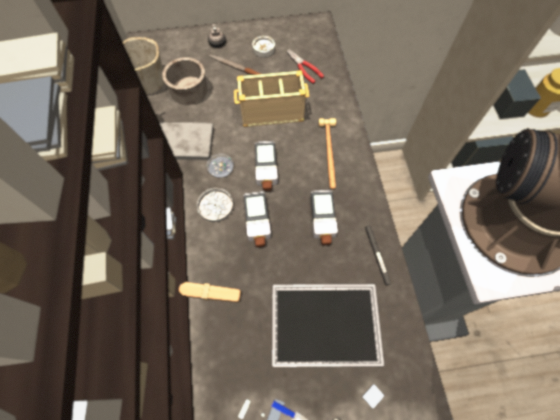

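View pics/top0.png

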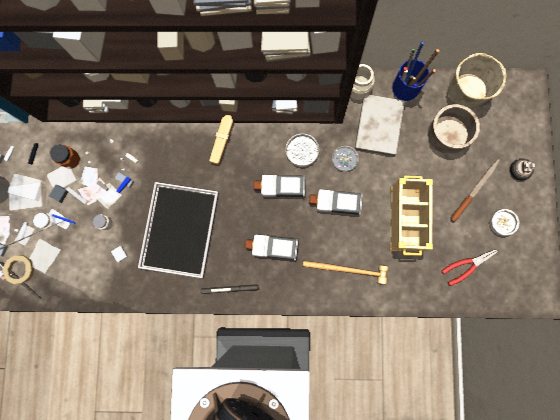

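The top view has the tins near (285,186), (340,202) and (275,247), all with the knob to the left (+y). The tray is at (178,230) and the caddy at (413,215). The hammer is at (345,272), the scrap dish at (302,150) and the bead dish at (345,158). The side view shows the same layout.

```bash
cat > m.py <<'E'
from h import *
def rects(W,lo,hi,xr,yr,amin=60):
    m=((W[...,2]>lo)&(W[...,2]<hi)&(W[...,0]>xr[0])&(W[...,0]<xr[1])&(W[...,1]>yr[0])&(W[...,1]<yr[1])).astype(np.uint8)
    n,l,s,c=cv2.connectedComponentsWithStats(m)
    for i in range(1,n):
        if s[i,4]<amin: continue
        P=W[l==i]; (cx,cy),(w,h),a=cv2.minAreaRect(P[:,:2].astype(np.float32))
        if w<h: w,h,a=h,w,a+90
        print("  c(%.0f %.0f) size %.0f x %.0f  long axis ang %.1f z %.0f px %s n%d"%(cx,cy,w,h,a,np.median(P[:,2]),c[i].round(),s[i,4]))
E
python3 - <<'E'
from m import *
for n in("side","top"):
    W=np.load(f"/tmp/{n}W.npy"); print(n, W[210,280])
    print(" tins");rects(W,27,42,(250,750),(-450,150))
    print(" low/tray");rects(W,10,24,(250,750),(-500,300))
    print(" caddy");rects(W,92,115,(250,750),(-600,-250))
E
```

```text
side [ 5.28126046e+02 -1.08277505e+02 -4.70742822e-01]
 tins
  c(510 -354) size 154 x 7  long axis ang 178.4 z 35 px [272. 115.] n239
  c(547 -218) size 123 x 50  long axis ang 84.7 z 33 px [265. 162.] n819
  c(437 -66) size 122 x 50  long axis ang 84.1 z 33 px [323. 214.] n1000
  c(585 -84) size 124 x 50  long axis ang 89.7 z 33 px [256. 216.] n989
 low/tray
  c(704 -465) size 89 x 28  long axis ang 29.6 z 17 px [193.  97.] n120
  c(512 -354) size 154 x 5  long axis ang 178.1 z 17 px [272. 120.] n199
  c(395 -240) size 195 x 41  long axis ang 77.6 z 13 px [329. 149.] n386
  c(714 -323) size 101 x 86  long axis ang 81.3 z 18 px [194. 140.] n1120
  c(695 25) size 524 x 111  long axis ang 90.0 z 20 px [200. 299.] n1312
  c(676 -138) size 80 x 78  long axis ang 84.0 z 15 px [213. 202.] n175
  c(338 31) size 134 x 12  long axis ang 94.9 z 12 px [377. 254.] n233
  c(477 158) size 213 x 156  long axis ang 171.6 z 16 px [322. 328.] n982
  c(417 297) size 31 x 23  long axis ang 32.9 z 16 px [372. 393.] n161
 caddy
  c(510 -389) size 156 x 78  long axis ang 178.3 z 101 px [270.  87.] n769
top
[... 306 characters left out ...]
g axis ang 90.0 z 20 px [229. 129.] n1090
  c(713 -324) size 101 x 90  long axis ang 80.5 z 19 px [378. 135.] n1325
  c(695 -467) size 83 x 21  long axis ang 37.6 z 17 px [436. 143.] n79
  c(677 -136) size 79 x 72  long axis ang 111.9 z 16 px [301. 144.] n99
  c(475 158) size 212 x 158  long axis ang 172.0 z 16 px [177. 230.] n645
  c(505 -353) size 151 x 3  long axis ang 178.4 z 17 px [391. 217.] n72
  c(415 296) size 30 x 22  long axis ang 33.6 z 17 px [121. 254.] n93
  c(391 -242) size 200 x 42  long axis ang 77.8 z 15 px [350. 270.] n507
  c(335 32) size 135 x 12  long axis ang 94.3 z 12 px [230. 289.] n225
 caddy
  c(507 -389) size 157 x 74  long axis ang 178.1 z 104 px [415. 213.] n767
```

Run:
```python
import numpy as np,cv2
for n in("side","top"):
    W=np.load(f"/tmp/{n}W.npy")
    for lo in (3,15,30,60,100,150,200,300,400):
        hi=lo+40 if lo>=30 else lo+12
        for yr in((-230,-20),(-420,-230)):
            m=(W[...,2]>lo)&(W[...,2]<hi)&(W[...,1]>yr[0])&(W[...,1]<yr[1])&(W[...,0]>625)
            x=W[m][:,0]; print(n,lo,yr,np.percentile(x,[0.5,3,20]).round() if len(x)>20 else None)
    m=((W[...,2]>3)&(W[...,2]<40)&(W[...,0]>600)&(W[...,0]<760)&(W[...,1]>-270)&(W[...,1]<-180))
    P=W[m]; print("dish",np.median(P,0).round() if len(P) else 0, np.percentile(P,[3,97],axis=0).round())
```

```text
side 3 (-230, -20) [631. 640. 658.]
side 3 (-420, -230) [626. 629. 648.]
side 15 (-230, -20) [638. 660. 750.]
side 15 (-420, -230) [669. 675. 694.]
side 30 (-230, -20) [747. 747. 764.]
side 30 (-420, -230) None
side 60 (-230, -20) [747. 747. 751.]
side 60 (-420, -230) None
side 100 (-230, -20) [747. 747. 747.]
side 100 (-420, -230) None
side 150 (-230, -20) [747. 747. 750.]
side 150 (-420, -230) None
side 200 (-230, -20) [747. 747. 751.]
side 200 (-420, -230) [746. 746. 747.]
side 300 (-230, -20) [746. 746. 749.]
side 300 (-420, -230) [746. 746. 747.]
side 400 (-230, -20) [746. 746. 747.]
side 400 (-420, -230) [746. 746. 747.]
dish [ 677. -230.    9.] [[ 629. -269.    3.]
 [ 759. -184.   34.]]
top 3 (-230, -20) [626. 630. 655.]
top 3 (-420, -230) [626. 630. 656.]
top 15 (-230, -20) [638. 680. 748.]
top 15 (-420, -230) [666. 673. 699.]
top 30 (-230, -20) [744. 745. 764.]
top 30 (-420, -230) [745. 804. 811.]
top 60 (-230, -20) [744. 744. 764.]
top 60 (-420, -230) [745. 804. 818.]
top 100 (-230, -20) [743. 744. 745.]
top 100 (-420, -230) [744. 746. 864.]
top 150 (-230, -20) [744. 744. 748.]
top 150 (-420, -230) [744. 745. 898.]
top 200 (-230, -20) [744. 745. 771.]
top 200 (-420, -230) [744. 745. 899.]
top 300 (-230, -20) [744. 744. 746.]
top 300 (-420, -230) [744. 744. 744.]
top 400 (-230, -20) [744. 744. 745.]
top 400 (-420, -230) [744. 744. 745.]
dish [ 675. -229.    6.] [[ 610. -267.    3.]
 [ 757. -184.   25.]]
```

```bash
cat > plan.py <<'E'
import sys,numpy as np
from cell import env
from math import *
# waypoints x,y,z(mm),yaw(deg) -> shift/turn of each from the previous one, in tool axes
def plan(*wp,start=None):
    s=env.state(); p=np.array(start[:3] if start else s["eef_pos"],float); y=radians(start[3]) if start else s["tcp_rot"][2]
    for w in wp:
        d=np.array(w[:3])-p; yy=radians(w[3])
        X=np.array([cos(y),sin(y),0]);Y=np.array([sin(y),-cos(y),0])
        t=-((yy-y+pi)%(2*pi)-pi)
        print(w,"->",(np.array([d@X,d@Y,-d[2]])/1000).round(3),"turn",round(t,3)); p=np.array(w[:3],float);y=yy
def show():
    s=env.state(); print("t%.2f"%s["t"],"tcp",s["eef_pos"].round(1),"yaw %.1f"%degrees(s["tcp_rot"][2]),"F",s["ft_force"].round(2),"M",s["moment"].round(2),"op %.3f"%s["opening"])
E
python3 -c "
from plan import *
plan((470,150,150,120),(436,-76,90,84),(436,-76,4,84))"
```

```text
(470, 150, 150, 120) -> [-0.387 -0.319  0.064] turn 0.686
(436, -76, 90, 84) -> [-0.179 -0.142  0.06 ] turn 0.628
(436, -76, 4, 84) -> [0.    0.    0.086] turn -0.0
```

```bash
python3 -m pendant '[[[0.74,-0.3,-0.25,0.05,0.6],[0.74,-0.3,-0.25,0.05,0.6],[0.74,-0.3,-0.25,0.05,0.6],[0.74,-0.3,-0.25,0.05,0.6],[0.74,-0.3,-0.25,0.05,0.6],[0.74,-0.3,-0.25,0.05,0.6],[0.74,-0.3,-0.25,0.05,0.6],[0.74,-0.3,-0.25,0.05,0.6]]]'
python3 -c "
from plan import *
show();plan((436,-76,60,84),(436,-76,4,84))"
```

```text
t: 0.9
eef_pos: [413.7, 242.9, 164.3]
tcp_rot: [-3.142, -0.0, 2.18]
ft_force: [0.4, 0.5, -0.1]
opening: 0.735
t0.90 tcp [413.7 242.9 164.3] yaw 124.9 F [ 0.37  0.53 -0.07] M [-0.02 -0.01  0.04] op 0.735
(436, -76, 60, 84) -> [-0.274 -0.164  0.104] turn 0.714
(436, -76, 4, 84) -> [0.    0.    0.056] turn -0.0
```

```bash
python3 -m pendant '[[[0.74,-0.274,-0.164,0.104,0.714],[0.74,-0.274,-0.164,0.104,0.714],[0.74,-0.274,-0.164,0.104,0.714],[0.74,-0.274,-0.164,0.104,0.714],[0.74,-0.274,-0.164,0.104,0.714],[0.74,-0.274,-0.164,0.104,0.714],[0.74,-0.274,-0.164,0.104,0.714],[0.74,-0.274,-0.164,0.104,0.714]]]'
python3 -c "
from plan import *
show();plan((436,-76,4,84))"
```

```text
t: 1.7
eef_pos: [435.6, -76.8, 59.3]
tcp_rot: [-3.14, -0.0, 1.462]
ft_force: [1.0, 0.3, 0.5]
opening: 0.744
t1.70 tcp [435.6 -76.8  59.3] yaw 83.8 F [0.95 0.31 0.53] M [-0.09  0.1  -0.03] op 0.744
(436, -76, 4, 84) -> [0.001 0.    0.055] turn -0.004
```

Run:
```python
from h import *
d,R,t=cam("top"); i=d["image"]; cv2.imwrite("pics/top1.png",cv2.resize(i[140:320,130:450],None,fx=2.4,fy=2.4))
```

```text
(no output)
```

View pics/top1.png

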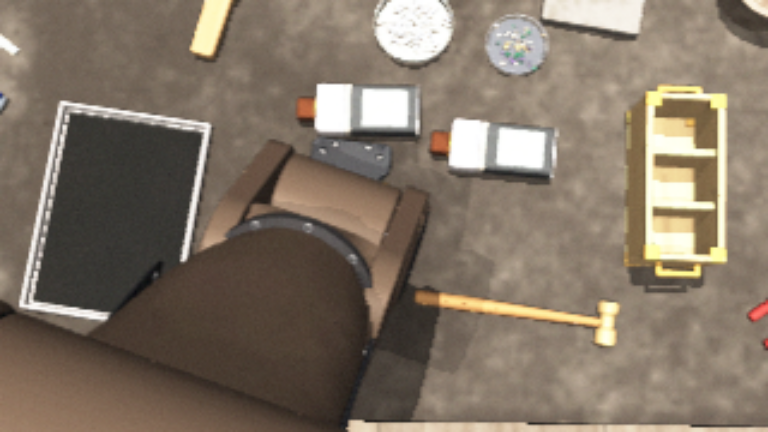

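The gripper is over the third tin. Its body runs along world x, as expected, and the other tins are untouched. Next I go down, grip and lift to weigh.

```bash
python3 -m pendant '[[[0.74,0.001,0,0.03,0],[0.74,0.001,0,0.055,0],[0.74,0.001,0,0.055,0],[0.3,0.001,0,0.055,0],[0.3,0.001,0,0.055,0],[0.3,0.001,0,0.055,0],[0.3,0.001,0,0.055,0],[0.3,0.001,0,0.055,0]]]'
python3 -m pendant '[[[0.3,0,0,0,0],[0.3,0,0,-0.015,0],[0.3,0,0,-0.03,0],[0.3,0,0,-0.045,0],[0.3,0,0,-0.06,0],[0.3,0,0,-0.06,0],[0.3,0,0,-0.06,0],[0.3,0,0,-0.06,0]]]'
python3 -c "
from plan import *
show();plan((475,120,64,82),(475,120,8,82))"
```

```text
t: 2.55
eef_pos: [435.9, -72.4, 6.6]
tcp_rot: [3.14, 0.0, 1.467]
ft_force: [-0.4, 3.5, 9.4]
opening: 0.521
t: 3.35
eef_pos: [435.4, -72.5, 65.1]
tcp_rot: [-3.141, -0.0, 1.467]
ft_force: [0.3, -0.3, -4.3]
opening: 0.524
t3.35 tcp [435.4 -72.5  65.1] yaw 84.0 F [ 0.25 -0.28 -4.25] M [-0.1   0.04 -0.01] op 0.524
(475, 120, 64, 82) -> [0.196 0.019 0.001] turn 0.036
(475, 120, 8, 82) -> [0.    0.    0.056] turn -0.0
```

C weighs about 4.3 N, so it is full. I'll set it back down and take the knob about 9 mm up, at tin x≈65, ready to tip it onto its base.

```bash
python3 -m pendant '[[[0.3,0,0,0.025,0],[0.3,0,0,0.045,0],[0.3,0,0,0.056,0],[0.3,0,0,0.0585,0],[0.3,0,0,0.0585,0],[0.74,0,0,0.0585,0],[0.74,0,0,0.0585,0],[0.74,0,0,0.0585,0]]]'
python3 -m pendant '[[[0.74,0,0,-0.02,0],[0.74,0,0,-0.05,0],[0.74,0.03,0,-0.05,0],[0.74,0.0615,0,-0.05,0],[0.74,0.0615,0,-0.02,0],[0.74,0.0615,0,0.0,0],[0.74,0.0615,0,0.002,0],[0.74,0.0615,0,0.002,0]]]'
python3 -m pendant '[[[0.74,0,0,0,0],[0.1,0,0,0,0],[0.1,0,0,0,0],[0.1,0,0,0,0],[0.1,0,0,0,0],[0.1,0,0,0,0],[0.1,0,0,0,0],[0.1,0,0,0,0]]]'
python3 -c "
from plan import *
show()"
```

```text
t: 4.15
eef_pos: [435.9, -72.6, 7.3]
tcp_rot: [3.141, 0.0, 1.467]
ft_force: [0.1, -0.8, -0.7]
opening: 0.71
t: 4.95
eef_pos: [442.0, -11.4, 5.2]
tcp_rot: [-3.141, -0.0, 1.467]
ft_force: [0.7, 0.5, 0.3]
opening: 0.739
t: 5.75
eef_pos: [442.0, -11.4, 5.1]
tcp_rot: [-3.141, -0.0, 1.467]
ft_force: [1.0, 0.0, 0.5]
opening: 0.227
t5.75 tcp [442.  -11.4   5.1] yaw 84.0 F [0.96 0.02 0.46] M [-0.11  0.07 -0.04] op 0.227
```

```bash
python3 -m pendant '[[[0.32,0,0,0,0],[0.32,0,0,0,0],[0.32,0,0,-0.004,0],[0.32,0,0,-0.004,0],[0.1,0,0,-0.004,0],[0.1,0,0,-0.004,0],[0.1,0,0,-0.004,0],[0.1,0,0,-0.004,0]]]'
python3 -m pendant '[[[0.1,-0.001,0,-0.007,0],[0.1,-0.004,0,-0.015,0],[0.1,-0.006,0,-0.022,0],[0.1,-0.008,0,-0.029,0],[0.1,-0.012,0,-0.036,0],[0.1,-0.016,0,-0.043,0],[0.1,-0.020,0,-0.050,0],[0.1,-0.024,0,-0.056,0]]]'
python3 - <<'E'
from plan import *
from h import *
show()
d,R,t=cam("side"); np.save("/tmp/w.npy",world(d,R,t)); cv2.imwrite("pics/side2.png",cv2.resize(d["image"][100:300,150:420],None,fx=2.4,fy=2.4))
E
```

```text
t: 6.55
eef_pos: [442.1, -11.4, 9.2]
tcp_rot: [3.141, -0.0, 1.467]
ft_force: [-0.0, 0.1, 3.0]
opening: 0.23
t: 7.35
eef_pos: [439.6, -35.7, 65.8]
tcp_rot: [3.141, -0.0, 1.467]
ft_force: [-0.1, -0.1, -4.3]
opening: 0.228
t7.35 tcp [439.6 -35.7  65.8] yaw 84.0 F [-0.09 -0.07 -4.26] M [0.2  0.06 0.04] op 0.228
```

View pics/side2.png

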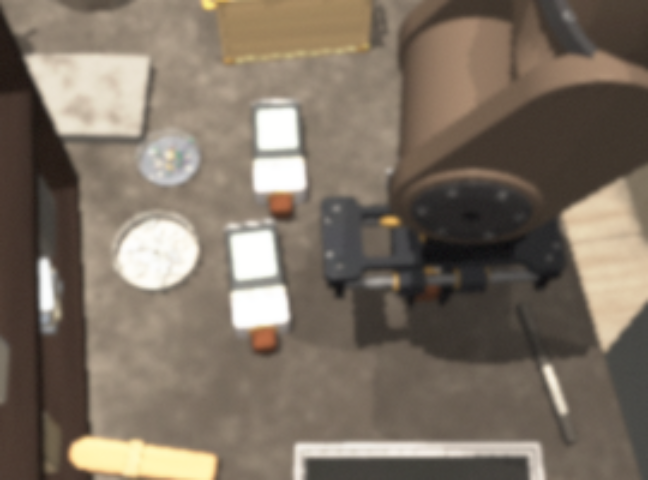

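The wrist carries the full 4.3 N with a moment, so the tin is cantilevered rather than pivoting: pad friction holds it level. I'll carry it toward the caddy, jerk it vertically so the base sags, then use the caddy's front wall to swing it upright.

```bash
python3 -c "
from plan import *
plan((510,-150,170,88))"
python3 -m pendant '[[[0.1,0,0,-0.04,0],[0.1,-0.03,0.02,-0.08,0],[0.1,-0.106,0.082,-0.104,-0.07],[0.1,-0.106,0.082,-0.104,-0.07],[0.1,-0.106,0.082,-0.104,-0.07],[0.1,-0.106,0.082,-0.104,-0.07],[0.1,-0.106,0.082,-0.104,-0.07],[0.1,-0.106,0.082,-0.104,-0.07]]]'
python3 -c "
from plan import *
show()"
python3 -m pendant '[[[0.1,0,0,-0.03,0],[0.1,0,0,-0.05,0],[0.1,0,0,0,0],[0.1,0,0,-0.03,0],[0.1,0,0,-0.05,0],[0.1,0,0,0,0],[0.1,0,0,0,0],[0.1,0,0,0,0]]]'
python3 -c "
from plan import *
show()"
```

```text
(510, -150, 170, 88) -> [-0.106  0.082 -0.104] turn -0.069
t: 8.2
eef_pos: [509.3, -148.2, 168.7]
tcp_rot: [-3.14, -0.001, 1.538]
ft_force: [0.4, -0.2, -4.5]
opening: 0.229
t8.20 tcp [ 509.3 -148.2  168.7] yaw 88.1 F [ 0.38 -0.23 -4.52] M [ 0.08 -0.01  0.  ] op 0.229
t: 9.0
eef_pos: [509.6, -148.4, 168.9]
tcp_rot: [-3.139, -0.001, 1.538]
ft_force: [-0.4, -0.1, -3.9]
opening: 0.229
t9.00 tcp [ 509.6 -148.4  168.9] yaw 88.1 F [-0.39 -0.13 -3.92] M [-0.  0.  0.] op 0.229
```

Run:
```python
from plan import *
from h import *
d,R,t=cam("side"); W=world(d,R,t); cv2.imwrite("pics/side3.png",cv2.resize(d["image"][40:240,150:420],None,fx=2.4,fy=2.4))
m=(W[...,2]>40)&(W[...,2]<185)&(abs(W[...,0]-510)<28)&(W[...,1]>-340)&(W[...,1]<-100)
P=W[m]
for lo in range(40,185,12):
    q=P[(P[:,2]>=lo)&(P[:,2]<lo+12)]
    if len(q)>5: print(lo,len(q),"x",np.percentile(q[:,0],[5,95]).round(),"y",np.percentile(q[:,1],[5,50,95]).round())
```

```text
52 12 x [491. 529.] y [-169. -168. -168.]
64 21 x [495. 534.] y [-187. -166. -164.]
76 24 x [492. 534.] y [-182. -162. -160.]
88 29 x [491. 535.] y [-174. -158. -154.]
100 27 x [494. 535.] y [-173. -153. -150.]
112 26 x [493. 533.] y [-150. -148. -146.]
124 26 x [492. 535.] y [-149. -143. -141.]
136 32 x [494. 536.] y [-146. -139. -137.]
148 135 x [489. 535.] y [-147. -137. -134.]
160 81 x [489. 534.] y [-164. -150. -135.]
172 131 x [499. 523.] y [-150. -139. -133.]
184 11 x [497. 523.] y [-149. -139. -135.]
```

View pics/side3.png

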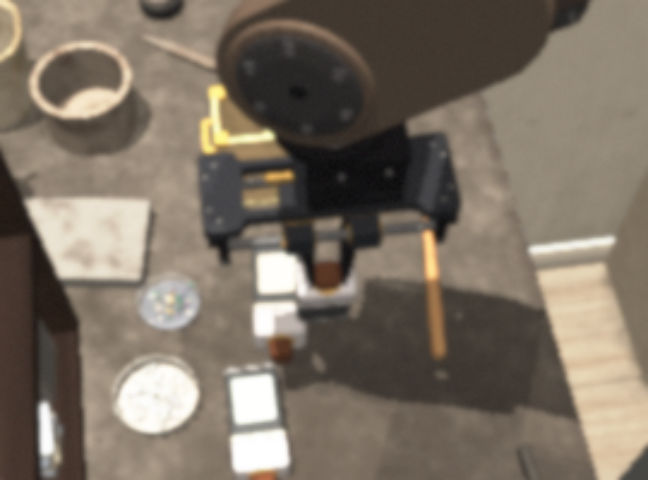

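The tin now hangs about 20° from vertical, base toward −y: its face runs from y=-137 at z=148 to -169 at z=60. The jerk worked. Next I press it against the caddy's front wall to bring it upright.

```bash
python3 -c "
from plan import *
plan((472,-270,169,88),(472,-285,117,88),(472,-332,117,88))"
python3 -m pendant '[[[0.1,-0.04,-0.01,0,0],[0.1,-0.08,-0.03,0,0],[0.1,-0.12,-0.042,0,0],[0.1,-0.137,-0.042,0.01,0],[0.1,-0.137,-0.042,0.03,0],[0.1,-0.137,-0.042,0.05,0],[0.1,-0.137,-0.042,0.052,0],[0.1,-0.137,-0.042,0.052,0]]]'
python3 -c "
from plan import *
show()"
python3 -m pendant '[[[0.1,-0.010,0,0,0],[0.1,-0.016,0,0,0],[0.1,-0.022,0,0,0],[0.1,-0.028,0,0,0],[0.1,-0.034,0,0,0],[0.1,-0.040,0,0,0],[0.1,-0.046,0,0,0],[0.1,-0.046,0,0,0]]]'
python3 -c "
from plan import *
show()"
```

```text
(472, -270, 169, 88) -> [-0.122 -0.034  0.001] turn 0.002
(472, -285, 117, 88) -> [-0.015  0.001  0.052] turn -0.0
(472, -332, 117, 88) -> [-0.047  0.002 -0.   ] turn -0.0
t: 9.85
eef_pos: [463.9, -284.6, 117.7]
tcp_rot: [3.141, -0.0, 1.537]
ft_force: [-0.7, -0.2, -3.7]
opening: 0.23
t9.85 tcp [ 463.9 -284.6  117.7] yaw 88.1 F [-0.72 -0.23 -3.68] M [-0.05  0.06 -0.02] op 0.230
t: 10.65
eef_pos: [461.8, -331.3, 117.0]
tcp_rot: [-3.142, -0.0, 1.536]
ft_force: [0.3, 1.7, -5.5]
opening: 0.23
t10.65 tcp [ 461.8 -331.3  117. ] yaw 88.0 F [ 0.31  1.7  -5.5 ] M [0.3  0.07 0.01] op 0.230
```

```bash
python3 -m pendant '[[[0.1,-0.002,0,0,0],[0.1,-0.004,0,0,0],[0.1,-0.006,0,0,0],[0.1,-0.006,0,0.002,0],[0.1,-0.006,0,0.004,0],[0.1,-0.006,0,0.006,0],[0.1,-0.006,0,0.008,0],[0.1,-0.006,0,0.008,0]]]'
python3 - <<'E'
from plan import *
from h import *
show()
d,R,t=cam("side"); W=world(d,R,t)
m=(W[...,2]>5)&(W[...,2]<150)&(abs(W[...,0]-462)<22)&(W[...,1]>-345)&(W[...,1]<-270)
P=W[m]
for lo in range(5,150,12):
    q=P[(P[:,2]>=lo)&(P[:,2]<lo+12)]
    if len(q)>5: print(lo,len(q),"x",np.percentile(q[:,0],[5,95]).round(),"y",np.percentile(q[:,1],[5,50,95]).round())
E
```

```text
t: 11.45
eef_pos: [462.3, -337.9, 110.7]
tcp_rot: [3.139, 0.003, 1.537]
ft_force: [-4.0, -0.8, 12.6]
opening: 0.225
t11.45 tcp [ 462.3 -337.9  110.7] yaw 88.1 F [-4.   -0.8  12.57] M [ 0.06  0.72 -0.02] op 0.225
5 50 x [443. 481.] y [-320. -318. -316.]
17 44 x [442. 480.] y [-319. -318. -316.]
29 47 x [445. 481.] y [-319. -317. -315.]
41 50 x [443. 481.] y [-318. -317. -314.]
53 50 x [445. 481.] y [-318. -316. -315.]
65 52 x [443. 481.] y [-318. -316. -314.]
77 58 x [445. 481.] y [-317. -315. -313.]
89 70 x [443. 482.] y [-318. -315. -313.]
101 120 x [442. 483.] y [-337. -321. -315.]
113 104 x [452. 477.] y [-338. -325. -319.]
125 38 x [448. 482.] y [-337. -327. -324.]
137 32 x [446. 483.] y [-333. -326. -324.]
```

It's upright to within about 2° and standing on the bench. The tin's centre is 4 mm toward tool +x from the TCP, and the TCP is at 110.7 mm with the base at 0. Now I raise it and turn it 90°.

```bash
python3 -m pendant '[[[0.1,0.01,0,-0.01,0],[0.1,0.02,0,-0.05,0.1],[0.1,0.02,0,-0.09,0.24],[0.1,0.02,0,-0.125,0.38],[0.1,0.02,-0.03,-0.125,0.52],[0.1,0.02,-0.06,-0.125,0.66],[0.1,0.02,-0.06,-0.125,0.80],[0.1,0.02,-0.06,-0.125,0.80]]]'
python3 -c "
from plan import *
show();plan((554,-391,236,-2),(554,-391,118,-2))"
```

```text
t: 12.3
eef_pos: [402.0, -314.4, 234.6]
tcp_rot: [3.141, -0.0, 0.734]
ft_force: [0.2, 0.3, -4.4]
opening: 0.223
t12.30 tcp [ 402.  -314.4  234.6] yaw 42.1 F [ 0.19  0.29 -4.44] M [-0.15  0.1   0.04] op 0.223
(554, -391, 236, -2) -> [ 0.061  0.159 -0.001] turn 0.769
(554, -391, 118, -2) -> [0.    0.    0.118] turn -0.0
```

```bash
python3 -m pendant '[[[0.1,0.012,0.032,0,0.13],[0.1,0.024,0.064,0,0.26],[0.1,0.036,0.096,0,0.39],[0.1,0.048,0.128,0,0.52],[0.1,0.061,0.159,0,0.65],[0.1,0.061,0.159,0,0.769],[0.1,0.061,0.159,0,0.769],[0.1,0.061,0.159,0,0.769]]]'
python3 - <<'E'
from plan import *
from h import *
show()
for n in("side","top"):
    d,R,t=cam(n); W=world(d,R,t)
    if n=="side": cv2.imwrite("pics/side4.png",cv2.resize(d["image"][20:180,170:370],None,fx=3,fy=3))
    m=(W[...,2]>115)&(W[...,2]<262)&(abs(W[...,0]-558)<45)&(abs(W[...,1]+391)<40)
    P=W[m]; print(n)
    for lo in range(110,270,15):
        q=P[(P[:,2]>=lo)&(P[:,2]<lo+15)]
        if len(q)>5: print(lo,len(q),"x",np.percentile(q[:,0],[3,50,97]).round(),"y",np.percentile(q[:,1],[3,50,97]).round())
E
```

```text
t: 13.1
eef_pos: [554.5, -390.9, 233.7]
tcp_rot: [-3.141, 0.001, -0.026]
ft_force: [-0.9, -0.3, -5.0]
opening: 0.229
t13.10 tcp [ 554.5 -390.9  233.7] yaw -1.5 F [-0.9  -0.33 -4.99] M [-0.04  0.23  0.02] op 0.229
side
110 9 x [551. 566. 577.] y [-371. -367. -366.]
125 72 x [544. 561. 577.] y [-374. -367. -365.]
140 70 x [546. 562. 577.] y [-371. -366. -364.]
155 76 x [547. 561. 577.] y [-370. -367. -365.]
170 75 x [547. 563. 578.] y [-371. -366. -365.]
185 87 x [547. 562. 578.] y [-371. -366. -364.]
200 85 x [548. 563. 579.] y [-369. -366. -363.]
215 189 x [548. 566. 579.] y [-403. -371. -364.]
230 61 x [546. 562. 573.] y [-381. -375. -373.]
245 54 x [546. 558. 571.] y [-382. -372. -370.]
top
```

View pics/side4.png

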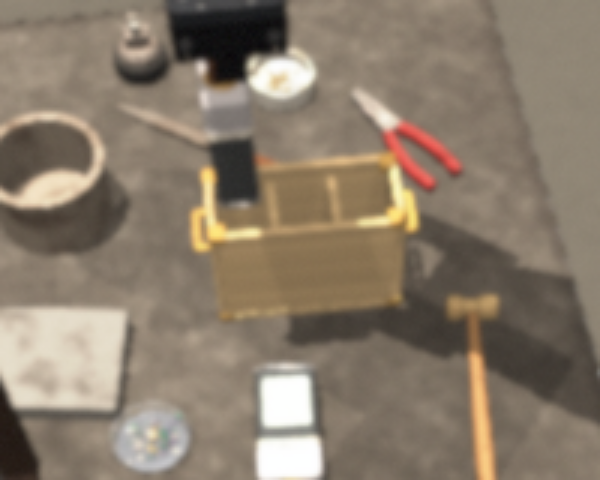

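The tin's bottom is centred at about (561,-391) over the far bay at (560,-391), tilted about 1°. I shift it −1.5 mm in x and lower it in.

```bash
python3 -m pendant '[[[0.1,-0.0015,0,0.01,0],[0.1,-0.0015,0,0.02,0],[0.1,-0.0015,0,0.032,0],[0.1,-0.0015,0,0.044,0],[0.1,-0.0015,0,0.056,0],[0.1,-0.0015,0,0.068,0],[0.1,-0.0015,0,0.08,0],[0.1,-0.0015,0,0.08,0]]]'
python3 -m pendant '[[[0.1,0,0,0.01,0],[0.1,0,0,0.018,0],[0.1,0,0,0.024,0],[0.1,0,0,0.03,0],[0.1,0,0,0.033,0],[0.1,0,0,0.035,0],[0.1,0,0,0.036,0],[0.1,0,0,0.036,0]]]'
python3 -c "
from plan import *
show()"
```

```text
t: 14.0
eef_pos: [552.4, -390.9, 151.9]
tcp_rot: [-3.14, 0.002, -0.032]
ft_force: [-0.7, -0.1, -3.8]
opening: 0.229
t: 14.8
eef_pos: [553.0, -391.4, 118.2]
tcp_rot: [3.142, -0.0, -0.032]
ft_force: [-0.4, 0.0, -4.4]
opening: 0.228
t14.80 tcp [ 553.  -391.4  118.2] yaw -1.8 F [-0.42  0.02 -4.42] M [-0.04  0.22  0.  ] op 0.228
```

```bash
python3 -m pendant '[[[0.1,0,0,0.001,0],[0.1,0,0,0.002,0],[0.1,0,0,0.0025,0],[0.1,0,0,0.0025,0],[0.74,0,0,0.0025,0],[0.74,0,0,0.0025,0],[0.74,0,0,0.0025,0],[0.74,0,0,-0.02,0]]]'
python3 -c "
from plan import *
show();plan((552,-300,150,40),(546,-228,50,85),(546,-228,8,85))"
```

```text
t: 15.6
eef_pos: [552.0, -390.6, 135.6]
tcp_rot: [-3.138, 0.004, -0.032]
ft_force: [-0.1, -0.1, -0.1]
opening: 0.506
t15.60 tcp [ 552.  -390.6  135.6] yaw -1.8 F [-0.11 -0.08 -0.06] M [-0.01  0.19 -0.03] op 0.506
(552, -300, 150, 40) -> [-0.003 -0.091 -0.014] turn -0.73
(546, -228, 50, 85) -> [ 0.042 -0.059  0.1  ] turn -0.785
(546, -228, 8, 85) -> [0.    0.    0.042] turn -0.0
```

```bash
python3 -m pendant '[[[0.74,0,0,-0.02,0],[0.74,0,0,-0.04,-0.12],[0.74,0,-0.04,-0.04,-0.26],[0.74,0,-0.08,-0.03,-0.4],[0.74,0,-0.12,0,-0.54],[0.74,-0.003,-0.16,0.04,-0.68],[0.74,-0.006,-0.163,0.06,-0.82],[0.74,-0.006,-0.163,0.06,-0.95]]]'
python3 -c "
from plan import *
show();plan((546,-228,50,85),(546,-228,8,85))"
```

```text
t: 16.4
eef_pos: [550.7, -225.7, 75.1]
tcp_rot: [-3.136, 0.001, 0.926]
ft_force: [0.4, -0.9, 0.4]
opening: 0.737
t16.40 tcp [ 550.7 -225.7   75.1] yaw 53.0 F [ 0.37 -0.87  0.38] M [-0.11  0.13  0.04] op 0.737
(546, -228, 50, 85) -> [-0.005 -0.002  0.025] turn -0.558
(546, -228, 8, 85) -> [0.    0.    0.042] turn -0.0
```

Run:
```python
from m import *
d,R,t=cam("side"); W=world(d,R,t); rects(W,95,140,(440,620),(-450,-340),8)
rects(W,27,42,(380,750),(-300,150))
```

```text
c(456 -356) size 33 x 15  long axis ang 178.5 z 102 px [296.  94.] n61
  c(547 -217) size 123 x 50  long axis ang 84.7 z 33 px [264. 164.] n731
  c(585 -83) size 123 x 49  long axis ang 89.6 z 33 px [256. 216.] n1007
```

```bash
python3 -m pendant '[[[0.74,-0.004,-0.002,0.005,-0.14],[0.74,-0.004,-0.002,0.01,-0.28],[0.74,-0.004,-0.002,0.015,-0.42],[0.74,-0.004,-0.002,0.025,-0.558],[0.74,-0.004,-0.002,0.025,-0.558],[0.74,-0.004,-0.002,0.05,-0.558],[0.74,-0.004,-0.002,0.067,-0.558],[0.74,-0.004,-0.002,0.067,-0.558]]]'
python3 -m pendant '[[[0.3,0,0,0,0],[0.3,0,0,0,0],[0.3,0,0,0,0],[0.3,0,0,0,0],[0.3,0,0,-0.02,0],[0.3,0,0,-0.04,0],[0.3,0,0,-0.06,0],[0.3,0,0,-0.06,0]]]'
python3 -c "
from plan import *
show()"
```

```text
t: 17.25
eef_pos: [547.6, -230.0, 9.9]
tcp_rot: [-3.139, -0.001, 1.47]
ft_force: [-0.5, 0.8, 0.4]
opening: 0.743
t: 18.05
eef_pos: [549.3, -230.7, 73.5]
tcp_rot: [3.138, 0.002, 1.476]
ft_force: [0.3, -0.2, -1.5]
opening: 0.526
t18.05 tcp [ 549.3 -230.7   73.5] yaw 84.5 F [ 0.33 -0.17 -1.48] M [-0.11  0.06  0.06] op 0.526
```

Only about 1.5 N, so tin B is empty. It goes to the tray.

```bash
python3 -c "
from plan import *
plan((519,139,78,82),(519,139,13,82))"
python3 -m pendant '[[[0.3,0.03,0,-0.01,0],[0.3,0.08,-0.01,-0.01,0],[0.3,0.13,-0.02,-0.01,0],[0.3,0.18,-0.03,-0.01,0],[0.3,0.23,-0.04,-0.01,0.04],[0.3,0.28,-0.05,-0.01,0.04],[0.3,0.325,-0.06,-0.01,0.04],[0.3,0.365,-0.065,-0.01,0.04]]]'
python3 -m pendant '[[[0.3,0,0,0,0],[0.3,0,0,0,0],[0.3,0,0,0,0],[0.3,0,0,0,0],[0.3,0,0,0,0],[0.3,0,0,0,0],[0.3,0,0,0,0],[0.3,0,0,0,0]]]'
python3 -c "
from plan import *
show();plan((519,139,13,82))"
```

```text
(519, 139, 78, 82) -> [ 0.365 -0.065 -0.004] turn 0.044
(519, 139, 13, 82) -> [0.    0.    0.065] turn -0.0
t: 18.85
eef_pos: [516.9, 141.6, 80.4]
tcp_rot: [-3.141, 0.0, 1.436]
ft_force: [1.0, -0.4, -1.2]
opening: 0.527
t: 19.65
eef_pos: [518.2, 139.1, 81.2]
tcp_rot: [3.142, -0.0, 1.435]
ft_force: [0.0, 0.5, -1.3]
opening: 0.522
t19.65 tcp [518.2 139.1  81.2] yaw 82.2 F [ 0.    0.5  -1.28] M [-0.12  0.05 -0.05] op 0.522
(519, 139, 13, 82) -> [0.    0.001 0.068] turn 0.004
```

```bash
python3 -m pendant '[[[0.3,0,0,0.03,0],[0.3,0,0,0.05,0],[0.3,0,0,0.06,0],[0.3,0,0,0.063,0],[0.3,0,0,0.064,0],[0.3,0,0,0.065,0],[0.3,0,0,0.066,0],[0.3,0,0,0.066,0]]]'
python3 -c "
from plan import *
show()"
```

```text
t: 20.45
eef_pos: [518.3, 139.4, 15.5]
tcp_rot: [3.141, -0.0, 1.436]
ft_force: [-0.2, 0.2, -1.4]
opening: 0.527
t20.45 tcp [518.3 139.4  15.5] yaw 82.3 F [-0.17  0.17 -1.4 ] M [-0.09  0.06  0.02] op 0.527
```

```bash
python3 -m pendant '[[[0.3,0,0,0.001,0],[0.3,0,0,0.002,0],[0.3,0,0,0.003,0],[0.3,0,0,0.003,0],[0.62,0,0,0.003,0],[0.62,0,0,0.003,0],[0.62,0,0,0.003,0],[0.62,0,0,-0.03,0]]]'
python3 -c "
from plan import *
show();plan((584,-94,70,90),(584,-94,10,90))"
```

```text
t: 21.25
eef_pos: [516.5, 139.0, 42.5]
tcp_rot: [-3.136, 0.002, 1.436]
ft_force: [0.0, -0.0, 0.2]
opening: 0.622
t21.25 tcp [516.5 139.   42.5] yaw 82.3 F [ 0.01 -0.05  0.2 ] M [-0.08  0.08  0.01] op 0.622
(584, -94, 70, 90) -> [-0.222  0.098 -0.027] turn -0.135
(584, -94, 10, 90) -> [0.   0.   0.06] turn -0.0
```

```bash
python3 -m pendant '[[[0.74,0,0,-0.03,0],[0.74,-0.045,0.02,-0.03,0],[0.74,-0.09,0.04,-0.03,-0.05],[0.74,-0.135,0.06,-0.03,-0.1],[0.74,-0.18,0.08,-0.03,-0.135],[0.74,-0.222,0.098,-0.027,-0.135],[0.74,-0.222,0.098,-0.027,-0.135],[0.74,-0.222,0.098,-0.027,-0.135]]]'
python3 -m pendant '[[[0.74,0,0,0.03,0],[0.74,0,0,0.06,0],[0.74,0,0,0.06,0],[0.74,0,0,0.06,0],[0.3,0,0,0.06,0],[0.3,0,0,0.06,0],[0.3,0,0,0.06,0],[0.3,0,0,0.06,0]]]'
python3 -c "
from plan import *
show()"
python3 -m pendant '[[[0.3,0,0,0,0],[0.3,0,0,-0.02,0],[0.3,0,0,-0.04,0],[0.3,0,0,-0.06,0],[0.3,0,0,-0.06,0],[0.3,0,0,-0.06,0],[0.3,0,0,-0.06,0],[0.3,0,0,-0.06,0]]]'
python3 -c "
from plan import *
show()"
```

```text
t: 22.05
eef_pos: [585.0, -94.7, 71.5]
tcp_rot: [-3.141, -0.0, 1.569]
ft_force: [-0.9, 0.1, -0.1]
opening: 0.739
t: 22.85
eef_pos: [585.6, -93.8, 13.0]
tcp_rot: [3.141, 0.0, 1.571]
ft_force: [-1.9, 1.8, 6.7]
opening: 0.522
t22.85 tcp [585.6 -93.8  13. ] yaw 90.0 F [-1.89  1.8   6.72] M [ 0.1   0.44 -0.02] op 0.522
t: 23.65
eef_pos: [584.9, -93.8, 71.1]
tcp_rot: [-3.14, -0.0, 1.571]
ft_force: [0.1, -0.2, -1.9]
opening: 0.527
t23.65 tcp [584.9 -93.8  71.1] yaw 90.0 F [ 0.08 -0.18 -1.87] M [-0.12  0.04 -0.01] op 0.527
```

```bash
python3 -c "
from plan import *
plan((430,154,85,82))"
python3 -m pendant '[[[0.3,0.03,-0.02,-0.01,0],[0.3,0.07,-0.045,-0.014,0],[0.3,0.11,-0.07,-0.014,0.04],[0.3,0.15,-0.095,-0.014,0.1],[0.3,0.19,-0.12,-0.014,0.138],[0.3,0.225,-0.14,-0.014,0.138],[0.3,0.248,-0.155,-0.014,0.138],[0.3,0.248,-0.155,-0.014,0.138]]]'
python3 -m pendant '[[[0.3,0,0,0,0],[0.3,0,0,0,0],[0.3,0,0,0,0],[0.3,0,0,0,0],[0.3,0,0,0,0],[0.3,0,0,0,0],[0.3,0,0,0,0],[0.3,0,0,0,0]]]'
python3 -c "
from plan import *
show();plan((430,154,17,82))"
```

```text
(430, 154, 85, 82) -> [ 0.248 -0.155 -0.014] turn 0.14
t: 24.45
eef_pos: [428.3, 156.2, 85.7]
tcp_rot: [-3.14, 0.0, 1.436]
ft_force: [-0.2, -0.3, -0.6]
opening: 0.525
t: 25.25
eef_pos: [430.4, 154.1, 86.2]
tcp_rot: [3.142, -0.0, 1.433]
ft_force: [-0.3, 0.5, -1.6]
opening: 0.522
t25.25 tcp [430.4 154.1  86.2] yaw 82.1 F [-0.33  0.48 -1.64] M [-0.11  0.03 -0.01] op 0.522
(430, 154, 17, 82) -> [-0.    -0.     0.069] turn 0.002
```

```bash
python3 -m pendant '[[[0.3,0,0,0.03,0],[0.3,0,0,0.05,0],[0.3,0,0,0.062,0],[0.3,0,0,0.066,0],[0.3,0,0,0.068,0],[0.3,0,0,0.070,0],[0.3,0,0,0.0715,0],[0.3,0,0,0.0715,0]]]'
python3 -c "
from plan import *
show()"
python3 -m pendant '[[[0.62,0,0,0,0],[0.62,0,0,0,0],[0.62,0,0,0,0],[0.62,0,0,-0.02,0],[0.62,0,0,-0.06,0],[0.62,0,0,-0.1,0],[0.62,-0.05,0,-0.15,0],[0.62,-0.1,0,-0.15,0]]]'
python3 -m pendant '[[[0.62,-0.05,0,-0.05,0],[0.62,-0.1,0,-0.05,0],[0.62,-0.15,0,-0.05,0],[0.62,-0.2,0,-0.05,0],[0.62,-0.25,0,-0.05,0],[0.62,-0.25,0,-0.05,0],[0.62,-0.25,0,-0.05,0],[0.62,-0.25,0,-0.05,0]]]'
python3 - <<'E'
from m import *
from plan import *
show()
for n in("side","top"):
    d,R,t=cam(n); W=world(d,R,t); cv2.imwrite(f"pics/{n}5.png",d["image"])
    print(n,"tins");rects(W,27,48,(330,650),(20,280))
    print("knob");rects(W,106,140,(440,620),(-430,-345),8)
    print("lows");rects(W,8,24,(300,740),(-345,-90));
E
```

```text
t: 26.05
eef_pos: [430.7, 154.2, 16.0]
tcp_rot: [3.14, -0.001, 1.433]
ft_force: [-2.3, -0.1, 14.3]
opening: 0.526
t26.05 tcp [430.7 154.2  16. ] yaw 82.1 F [-2.32 -0.11 14.3 ] M [-0.27  0.64  0.01] op 0.526
t: 26.85
eef_pos: [419.8, 71.0, 164.0]
tcp_rot: [3.136, -0.001, 1.436]
ft_force: [0.9, -0.2, 0.1]
opening: 0.622
t: 27.65
eef_pos: [384.2, -176.5, 210.9]
tcp_rot: [-3.141, -0.0, 1.432]
ft_force: [0.4, -0.6, 0.2]
opening: 0.616
t27.65 tcp [ 384.2 -176.5  210.9] yaw 82.0 F [ 0.36 -0.58  0.22] M [-0.1   0.06 -0.03] op 0.616
side tins
  c(521 151) size 123 x 49  long axis ang 82.2 z 36 px [303. 320.] n1480
  c(433 165) size 122 x 50  long axis ang 82.3 z 36 px [348. 321.] n1490
knob
  c(560 -388) size 47 x 33  long axis ang 88.9 z 111 px [249.  85.] n233
lows
  c(386 -241) size 199 x 29  long axis ang 87.1 z 13 px [328. 152.] n388
  c(707 -308) size 77 x 71  long axis ang 86.0 z 18 px [197. 144.] n726
  c(676 -138) size 80 x 78  long axis ang 85.1 z 14 px [214. 202.] n201
  c(685 -134) size 49 x 36  long axis ang 153.8 z 10 px [213. 207.] n93
top tins
  c(519 151) size 125 x 50  long axis ang 82.7 z 37 px [182. 210.] n952
  c(432 164) size 123 x 50  long axis ang 82.4 z 37 px [175. 247.] n976
knob
  c(557 -391) size 53 x 36  long axis ang 92.5 z 111 px [415. 190.] n320
lows
  c(703 -307) size 76 x 74  long axis ang 89.2 z 19 px [372. 137.] n839
  c(683 -138) size 77 x 59  long axis ang 92.5 z 12 px [303. 145.] n169
  c(373 -329) size 42 x 20  long axis ang 170.8 z 18 px [382. 275.] n116
```

View pics/top5.png

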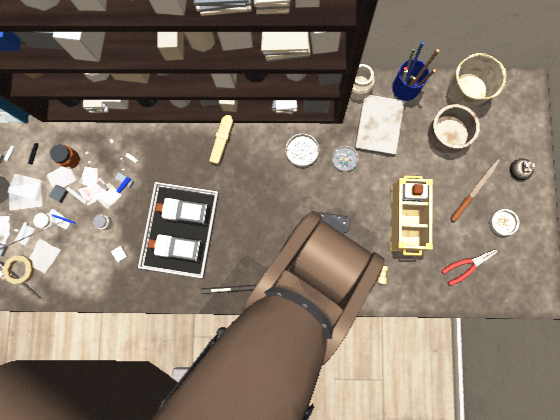

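View pics/side5.png

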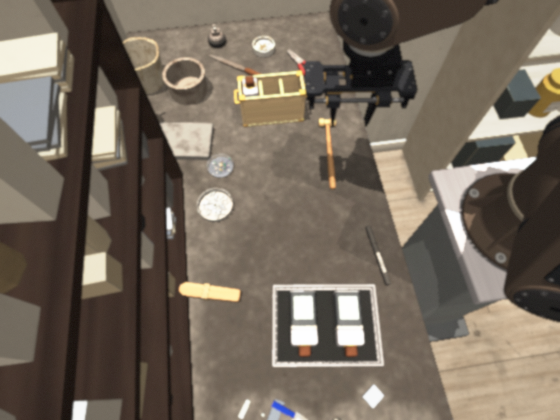

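The top view shows two tins flat in the tray at (182,210) and (175,247). The full tin is in the far caddy bay with its knob up at (418,188). The hammer head at (383,275), the scrap tin and the dish are in place. The heights match what they should be: tray tins 37 mm, caddy lid 111 mm. I'm handing the job in.

```bash
python3 -c "
from cell import env
print(env.job_done())"
```

```text
the job is handed in; nothing more can be done
None
```

The job was handed in at about 28 s of the 72 s allowed; no verdict was reported.

**Weights:** One tin read about 4.3 N when lifted, so it is full. One of the others read 1.3–1.5 N, so it is empty. The last read 0.6–1.9 N, noisy but well below the 3.6 N of the lightest full tin, so I treated it as empty.

**Placing:** Lifted by its knob, the full tin stayed level instead of hanging. I jerked it vertically until it hung, squared it against the caddy's front wall and the bench, and lowered it into the far bay. I laid both empties in the tray.

**Last checks:**
- **Full tin:** its lid is at 111 mm against 110 expected. The last tilt reading, about 1°, was just before it went into the bay.
- **Empty tins:** both tops are at 36–37 mm against 37 expected. Both lie flat inside the rim, and the two cameras agree to 2 mm.
- **Robot:** it ended clear of everything at z = 211 mm.
- **Hammer, scrap tin and bead dish:** in the last pictures they look unmoved. In the last numbers the scrap tin read within about 7 mm of its starting place. The side view put the hammer within about 9 mm along x, with the arm covering part of it. I did not measure the dish again.
- **Set-down forces:** the last tin went down with about 14 N. The others went down more gently.

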